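# Hold the plate incubator open with its lid lever

### The arm

A 7-joint arm with a two-finger parallel gripper is mounted at the origin on the work surface. World frame = base frame: x ahead of the robot, y to its left, z up, the work surface at z = 0. Lengths are in m, angles in rad, forces in N, time in s.
With the tool pointing down it reaches from about 0.4 to 0.85 m from the base axis. Payload 4.5 kg.
Tool frame: the origin (TCP) lies at the very end of the fingers, on their centre line; the grasp point (between the pads) lies 19 mm behind it; y points along the fingers, x is the direction in which the jaws open and shut, and the axes are right-handed (so a half turn about y gives the same grasp; the last joint's range is limited). The gripper opens to 88 mm and grips with 3 to 60 N. Pads are 18 mm wide; open, the fingers measure 123 mm over their backs; the gripper's body (75 mm by 187 mm) begins 45 mm behind the grasp point.
Start: joints at [1.245, 0.689, -0.195, 1.565, 0.157, 0.902, -0.215], TCP at [0.22, -0.585, 0.239] pointing down, gripper open.
Joint ranges: [-3.01, 3.01], [-0.46, 2.08], [-1.47, 1.51], [0.13, 2.56], [-1, 4.14], [0.04, 2.09], [-2.66, 2.66]. Speed limits (rad/s): [2.57, 2.57, 3.14, 3.14, 3.14, 3.14, 3.14].

### API

Orientations are given as [roll, pitch, yaw] about the fixed x, y, z axes, in that order (R = Rz(yaw) Ry(pitch) Rx(roll)).
In Python, from cell import ctrl gives the robot as it stands. The module is installed in compiled form; this text tells all that it offers.
- The arm moves only by the shell command python3 -m handwheel 'ROWS' [FORCE]. ROWS is JSON, a list of rows, each a list of 3 entries, a list of its own where there are three numbers: the opening in per cent of the stroke, from 0 (shut) to 100 (fully open), then the shift along the tool's x, y, z in cm, then the turn about the tool's y in degrees. A call has 1 to 10 rows; each row is the pose to reach, as a shift and turn from the pose measured when the call began, along the tool's axes at that moment; what a row does not reach only later rows make up. A row lasts 1/8 s, in which the tool goes at most 62.5 mm and 10.7 degrees, less where a joint would pass 70% of its speed; a pose out of reach is approached as far as the arm can. A call with a gripper value outside its range is refused whole. The fingers move at their own pace and stop on an object; FORCE is the grip in N (left out, the last holds). Time passes only in rows, so rows that repeat a pose let the fingers close. It gives the time, the measured TCP pose, the force and the opening at its end, in the units of the state.
- ctrl.state(): the state, without advancing time (a new reading comes with each control period).
- ctrl.capture(name): name is "side" or "top" or "wrist"; returns a dict with "pixels" (480x640x3 uint8, blue, green, red), "depth" (480x640 float32, m along the optical axis (not along the pixel's ray), 0 where there is no reading), "fx", "fy", "cx", "cy" (pixels), "k1" (the pictures are not rectified: a ray, as slopes to the right and down, at radius r is drawn at 1 + k1 r^2 times it, then the intrinsics apply), "R" (3x3) and "t" (3): a world point X has camera coordinates R X + t; the wrist camera has in their place "mount" (4x4, takes a point from camera to tool coordinates, whose origin is the TCP and whose axes are the tool frame's). Camera axes: x right, y down, z forward; pixel columns grow to the right and rows downward; lengths in m; the calibration is good to about 2 mm. A picture is of the moment at which its call begins: read the wrist's pose just before it.
- ctrl.job_done(): hands the job in, once; it reports no verdict.
The state is a dict: "t": time; "joint_pos": joint angles; "qd": joint speeds; "joint_torque": joint torques, N m; "tool_pos": TCP position; "ee_rot": TCP orientation; "ft_force": force on the tool from outside, world axes, zero at the start; "wrist_torque": the same for the moment, N m; "gripper_width": opening from 0.0 (shut) to 1.0 (fully open).
Only numpy, scipy, OpenCV 4.12 (cv2) and the standard library are available. Lean on these libraries where they do the work, as an engineer would, in place of code of your own. Each camera call takes 0.05 s, during which the arm holds its last target. There are 200 camera calls.

### The job

Open the small bench incubator by its lid lever: with the fingertips, gently press the raised paddle at the lever's long end all the way down onto its stop, so that the short end lifts the heavy lid, and finish while still holding the paddle down with the lid up. Do not let the lid slam, do not touch the lid itself, do not lift the lever out of its cradle, and leave the bottle, the tube rack and the tip box where they stand.

Things in the scene. Friction and masses are not known exactly. Their poses are not given: they have to be found in the camera images.
- incubator: White box-shaped bench incubator, fixed to the bench, with the lever's cradle on a 6 mm foot plate. Origin on the bench straight below the lever's axle; x level along the lever from paddle to lid, z up. Housing 110 x 190 x 69 mm at x = 106 to 216 mm. The cradle, 44 x 49 mm and 100 mm high, holds the axle 85 mm above the bench in two slots open at the top.
- lever: Loose steel bar 22 mm wide, 10 mm thick, 0.35 kg, its 10 mm cross axle lying in the cradle. Origin at the axle's centre; axes parallel to the incubator's at rest, when the bar slopes 15 degrees, paddle end high. Paddle 46 x 46 mm, centred 183 mm along the bar on the -x side; a round nose 90 mm out on the +x side lies under the lid's tab. It turns about 0.56 rad down to the stop.
- paddle_top (a point): Centre of the paddle's upper face (5 mm above the bar's middle line): press here. About 137 mm above the bench at rest, 35 mm on its stop; it follows an arc about the axle, within 10 mm of the same place seen from above. It takes about 4 to 10 N straight down; let go, it swings back up and the lid drops.
- stop_top (a point): Top of the rubber stop under the paddle, 30 x 40 mm, 19 mm above the bench, 181 mm from the axle.
- lid (a joint): Opening angle of the lid (rad): 0 shut, about 0.355 with the paddle on its stop. The lid is a dark slab, 112 x 190 x 20 mm, 2 to 4 kg, hinged along the edge farthest from the lever, with a 60 mm wide steel tab reaching out over the lever's nose. It falls shut by its own weight.
- lid_tab (a point): Under side of the lid's tab, above the lever's nose; about 70 mm above the bench when shut. Not to be touched.
- bottle_mid (a point): Centre of a loose amber jar, 48 mm in diameter and 70 mm high, upright. Leave it alone.
- rack_mid (a point): Middle (24 mm up) of a loose white rack of capped sample tubes, 50 x 110 mm, 54 mm high. Leave it alone.
- tipbox_mid (a point): Middle (28 mm up) of a loose pipette-tip box, 85 x 120 mm, 56 mm high. Leave it alone.

How it is judged:
On the way:
1. the lever, pressed by the fingers, has begun to raise the lid (value of joint lid above 0.08 rad and contact force between the fingers and lever above 0.5 N and contact force between lever and lid above 0.5 N), for 0.1 s.
At the end, for the whole second after the job is handed in: Lid up by more than 0.315 rad, paddle top under 45 mm above the bench, fingers still pressing the lever (over 0.5 N) and it at rest, axle in its cradle (within 8 mm level, 7 mm in height), and bottle, rack and tip box within 20 mm of where they stood (value of joint lid above 0.315 rad and height (world z) of paddle_top below 0.045 m and contact force between the fingers and lever above 0.5 N and linear speed of lever below 0.02 m/s and z of lever in the frame of incubator below 0.092 m and horizontal distance between lever and incubator below 0.008 m and distance of each of bottle_mid, rack_mid, tipbox_mid from where it was at the start of the episode below 0.02 m); the arm keeps its last pose, push and grip.
It fails at once if the lid was touched by the robot (contact force between any of the fingers, the arm and lid above 0.5 N).
It fails at once if the lever was lifted out of its cradle (z of lever in the frame of incubator above 0.097 m or horizontal distance between lever and incubator above 0.015 m).
It fails at once if the lid was flung up or dropped (faster than 1.5 rad/s) (velocity of joint lid above 1.5 rad/s or velocity of joint lid below -1.5 rad/s).
It fails at once if the bottle, the tube rack or the tip box was moved by more than 20 mm or tipped (distance of any of bottle_mid, rack_mid, tipbox_mid from where it was at the start of the episode above 0.02 m or angle between any of bottle_mid, rack_mid, tipbox_mid's own z axis and vertical above 0.3 rad).
It also fails if it takes over 32 s, if anything falls off the work surface, if the arm or the gripper's body presses on something with over 40 N, if the wrist force passes 120 N, or if a joint passes its speed limit or range.

## Working session

There is one attempt and no reset: what is moved stays moved. The work goes in short steps, Python scripts to look and compute and a shell command to move; the robot and the scene stay as the last step left them, time stands still between calls to the robot, and variables do not carry over. Pictures are saved under pics/ and viewed, about 8 in all and at most 12, crops included, and the job is handed in when it is done.

```bash
mkdir -p pics
cat > h.py <<'E'
import numpy as np, cv2
from cell import ctrl
from scipy.spatial.transform import Rotation as Ro
def cloud(c):
    h,w=c["depth"].shape; v,u=np.mgrid[:h,:w].astype(float)
    K=np.array([[c["fx"],0,c["cx"]],[0,c["fy"],c["cy"]],[0,0,1.]])
    p=cv2.undistortPoints(np.stack([u.ravel(),v.ravel()],1)[:,None],K,np.array([c["k1"],0,0,0.]))[:,0].reshape(h,w,2)
    X=np.dstack([p,np.ones((h,w))])*c["depth"][...,None]
    return (X-np.array(c["t"]))@np.array(c["R"])
E
python3 - <<'E'
from h import *
s=ctrl.state(); print(s)
for n in("top","side"):
    c=ctrl.capture(n); cv2.imwrite(f"pics/{n}0.png",c["pixels"]); P=cloud(c); P[c["depth"]==0]=np.nan; np.save(n+"0.npy",P)
    print(n,c["R"],c["t"],c["k1"])
E
```

```text
{'t': 0.0, 'joint_pos': array([ 1.2447956 ,  0.6900014 , -0.19451527,  1.56637034,  0.15728549,
        0.90249172, -0.21509966]), 'qd': array([-0.00013651, -0.00063266,  0.00041857,  0.00157102, -0.00020128,
       -0.00024555,  0.0019488 ]), 'joint_torque': array([ 6.61374506e-04, -5.27562511e+01, -1.26655418e+00, -1.53426164e+01,
       -5.26280247e-02,  6.29449802e-03,  1.75755767e-04]), 'tool_pos': array([ 0.21978322, -0.58438779,  0.23789219]), 'ee_rot': array([-1.57091924,  0.00187635, -1.21091575]), 'ft_force': array([ 0.5179433 , -0.38829484,  0.22240742]), 'wrist_torque': array([-0.00618356, -0.05971293, -0.01953165]), 'gripper_width': 1.001699449587457}
top [[ 0.01353243 -0.99987622 -0.00802653]
 [-0.99485294 -0.0126574  -0.10053567]
 [ 0.10042163  0.00934571 -0.99490108]] [0.0730325  0.62531795 0.81884582] -0.10052996516066019
side [[ 0.7646143  -0.6444759   0.00397275]
 [-0.48701339 -0.58181417 -0.651391  ]
 [ 0.4221172   0.49612809 -0.75873183]] [-0.42885296  0.40837941  0.7769751 ] -0.13466277450527736
```

View pics/top0.png

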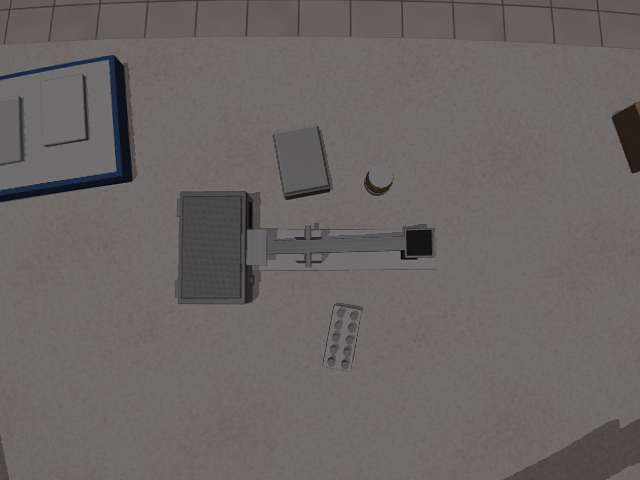

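View pics/side0.png

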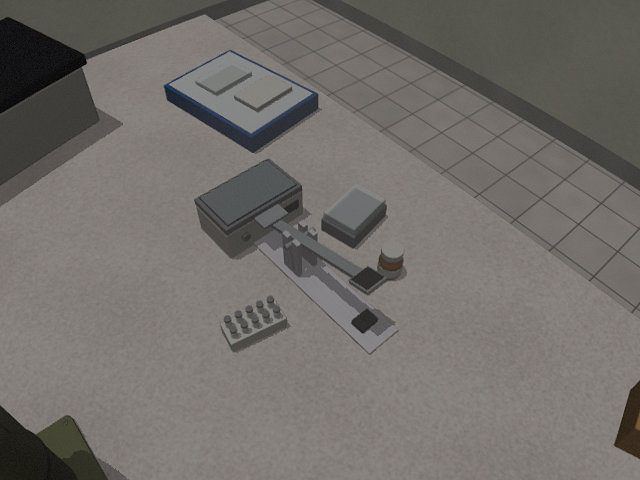

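The top view shows the dark paddle at (419,242), axle cradle at about (312,245), bottle (379,180), tip box (302,160), rack (343,337) and lid (213,247). The side view shows the paddle at (367,279) and the stop at (365,321).

Run:
```python
from h import *
np.set_printoptions(precision=4,suppress=True)
P=np.load("top0.npy"); S=np.load("side0.npy")
med=lambda A,u,v,r=3:np.nanmedian(A[v-r:v+r+1,u-r:u+r+1].reshape(-1,3),0)
for n,u,v in[("paddle",419,242),("lid",213,247),("tab",257,247),("bottle",380,174),("rack",340,337),("tip",301,160),("bar_mid",360,243),("bench",500,350)]: print(n,med(P,u,v))
for n,u,v in[("paddleS",367,279),("stop",365,321)]: print(n,med(S,u,v,2))
# paddle by colour + height
for A,im,(u,v) in((P,"top0",(419,242)),(S,"side0",(367,279))):
    g=cv2.imread(f"pics/{im}.png",0)<45
    k,l=cv2.connectedComponents(g.astype(np.uint8)); m=(l==l[v,u])&(A[...,2]>.1)
    Q=A[m]; Q=Q[~np.isnan(Q[:,0])]; n=Q.mean(0); print(im,len(Q),n,Q.min(0),Q.max(0),np.linalg.svd(Q-n,full_matrices=False)[2][2])
# lid edges direction
m=(P[...,2]>.07)&(P[...,2]<.1); m[:,250:]=0; Q=P[m][:,:2]; print("lid",cv2.minAreaRect(Q.astype(np.float32)))
s=ctrl.state(); print(Ro.from_euler("xyz",s["ee_rot"]).as_matrix())
```

```text
paddle [ 0.6052 -0.0718  0.1371]
lid [0.5968 0.2618 0.089 ]
tab [0.5988 0.1902 0.0749]
bottle [ 0.7284 -0.0186  0.0685]
rack [0.4464 0.0466 0.0289]
tip [0.7556 0.1194 0.0546]
bar_mid [0.6047 0.0186 0.112 ]
bench [ 0.42   -0.2491 -0.002 ]
paddleS [ 0.6023 -0.0733  0.1386]
stop [ 0.6018 -0.0814  0.0205]
top0 634 [ 0.6051 -0.0714  0.1368] [ 0.5849 -0.0904  0.1293] [ 0.6245 -0.0523  0.145 ] [ 0.0136 -0.2633 -0.9646]
side0 4267 [0.4343 0.5344 0.1352] [ 0.0575 -0.0969  0.1   ] [0.628  1.152  0.2517] [-0.0294  0.0088 -0.9995]
lid ((0.6323943734169006, 0.3772655129432678), (0.4025668799877167, 0.21357925236225128), 72.95073699951172)
[[ 0.3522 -0.0007  0.9359]
 [-0.9359  0.0014  0.3522]
 [-0.0016 -1.     -0.0001]]
```

```bash
python3 -m handwheel '[[0,[-2,0,3],-5],[0,[-4.5,0,7],-12],[0,[-7,0,11],-19],[0,[-9.5,0,15],-26],[0,[-12,0,19],-33],[0,[-14.5,0,23],-40],[0,[-17,0,27],-47],[0,[-19.5,0,31],-54],[0,[-22,0,35],-61],[0,[-24,0,38],-69]]' 20
python3 - <<'E'
from h import *
s=ctrl.state(); R=Ro.from_euler("xyz",s["ee_rot"]).as_matrix(); print(R.round(3)); print("rel cm to 3cm over paddle",100*R.T@(np.array([.604,-.073,.170])-s["tool_pos"]))
E
```

```text
t: 1.35
tool_pos: [0.492, -0.224, 0.2382]
ee_rot: [-1.569, 0.001, -0.001]
ft_force: [0.2, -0.1, -0.5]
gripper_width: 0.006
[[ 1.    -0.001  0.001]
 [-0.001  0.002  1.   ]
 [-0.001 -1.     0.002]]
rel cm to 3cm over paddle [11.1991012   6.84445826 15.09001233]
```

Now the tool's x is world x, its z is world y, and its y points down.

```bash
python3 -m handwheel '[[0,[2,0,3],0],[0,[4.5,0,6],0],[0,[7,0,9],0],[0,[9,0,12],0],[0,[11,1,14.5],0],[0,[11.2,3,15.1],0],[0,[11.2,5,15.1],0],[0,[11.2,5.8,15.1],0],[0,[11.2,5.8,15.1],0]]'
python3 - <<'E'
from h import *
c=ctrl.capture("side"); cv2.imwrite("pics/side1.png",cv2.resize(c["pixels"][140:380,200:520],(800,600))); print(ctrl.state()["ft_force"],ctrl.state()["tool_pos"])
E
```

```text
t: 2.48
tool_pos: [0.6036, -0.0731, 0.18]
ee_rot: [-1.569, 0.002, -0.001]
ft_force: [0.4, 0.0, 0.3]
gripper_width: 0.003
[ 0.55715859  0.12783277 -0.49157213] [ 0.60415085 -0.07311108  0.18067944]
```

View pics/side1.png

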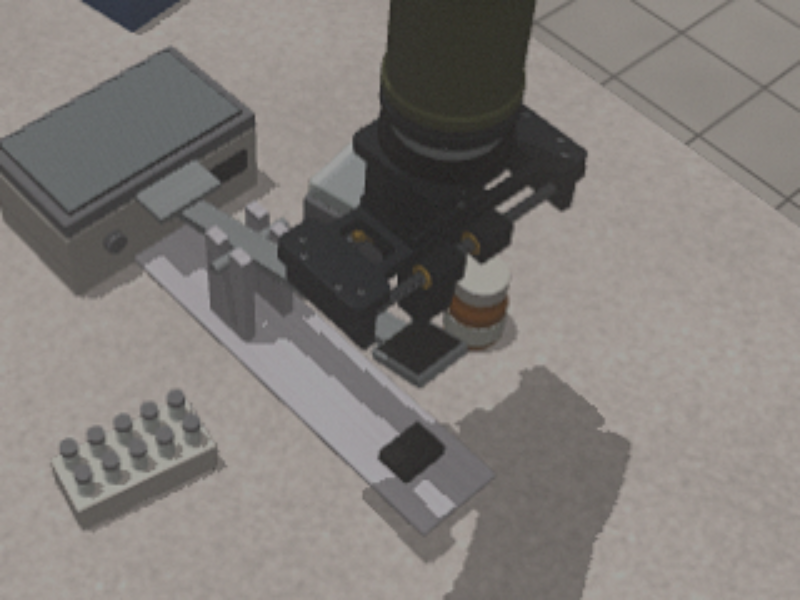

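The fingers stand over the paddle (about (420,345) in the crop), with the bottle behind it clear of the gripper. I'll come down gently.

```bash
python3 -m handwheel '[[0,[0,1,0],0],[0,[0,2,0],0],[0,[0,3,0],0],[0,[0,3.5,0],0],[0,[0,4,0],0],[0,[0,4.5,0],0],[0,[0,5,0],0],[0,[0,5.5,0],0],[0,[0,6,0],0],[0,[0,6,0],0]]'
```

```text
t: 3.78
tool_pos: [0.605, -0.0747, 0.1214]
ee_rot: [-1.571, -0.002, -0.002]
ft_force: [0.9, -3.2, 7.4]
gripper_width: 0.004
```

```bash
python3 -m handwheel '[[0,[0,0.5,-0.1],0],[0,[0,1,-0.2],0],[0,[0,1.5,-0.3],0],[0,[0,2,-0.3],0],[0,[0,2.5,-0.4],0],[0,[0,3,-0.4],0],[0,[0,3.5,-0.4],0],[0,[0,4,-0.4],0],[0,[0,4.5,-0.3],0],[0,[0,5,-0.3],0]]'
```

```text
t: 5.03
tool_pos: [0.6061, -0.0785, 0.0724]
ee_rot: [-1.572, -0.004, -0.003]
ft_force: [-1.3, -2.1, 8.9]
gripper_width: 0.007
```

```bash
python3 -m handwheel '[[0,[0,0.5,0],0],[0,[0,1,0.1],0],[0,[0,1.5,0.2],0],[0,[0,2,0.3],0],[0,[0,2.4,0.3],0],[0,[0,2.7,0.4],0],[0,[0,3,0.4],0],[0,[0,3.2,0.4],0],[0,[0,3.2,0.4],0]]'
python3 - <<'E'
from h import *
c=ctrl.capture("side"); cv2.imwrite("pics/side2.png",cv2.resize(c["pixels"][140:380,200:520],(800,600))); P=cloud(c); np.save("s2.npy",P)
c=ctrl.capture("top"); P=cloud(c); Q=P[(P[...,2]>.05)&(abs(P[...,0]-.6)<.08)&(P[...,1]>.2)&(P[...,1]<.32)]
print("lid slope",np.arctan(np.polyfit(Q[:,1],Q[:,2],1)))
E
```

```text
t: 6.15
tool_pos: [0.6069, -0.0734, 0.0412]
ee_rot: [-1.571, -0.006, -0.002]
ft_force: [-0.6, 0.9, 5.9]
gripper_width: 0.005
lid slope [-0.10670796  0.13334428]
```

View pics/side2.png

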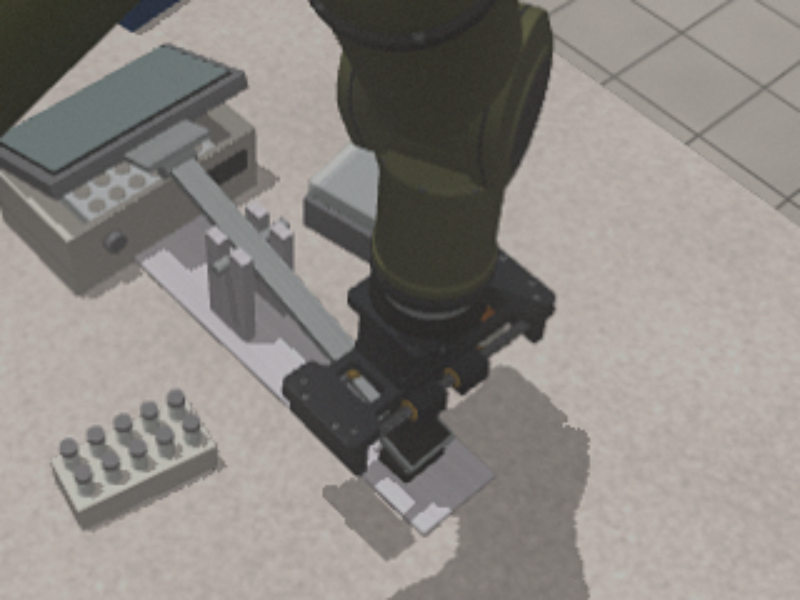

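The lid is up, with the white wells showing at (100,190). The lever still lies in its cradle at (245,250), the paddle is almost on its stop at (415,450), and the rack is untouched. The bottle is hidden behind the wrist. I'll press the last few mm onto the stop.

```bash
python3 -m handwheel '[[0,[0,0.2,0],0],[0,[0,0.3,0],0],[0,[0,0.4,0],0],[0,[0,0.4,0],0],[0,[0,0.4,0],0]]'
```

```text
t: 6.88
tool_pos: [0.6073, -0.0726, 0.0385]
ee_rot: [-1.57, -0.007, -0.002]
ft_force: [-2.5, 0.6, 10.5]
gripper_width: 0.005
```

```bash
python3 -m handwheel '[[0,[0,0.2,0],0],[0,[0,0.3,0],0],[0,[0,0.3,0],0],[0,[0,0.3,0],0]]'
python3 - <<'E'
from h import *
np.set_printoptions(precision=4,suppress=True)
P0=np.load("top0.npy"); c=ctrl.capture("top"); cv2.imwrite("pics/top2.png",c["pixels"]); P=cloud(c); P[c["depth"]==0]=np.nan
# lid top patch at centre, plane fit in pixels well within the lid
for n,A in(("before",P0),("after",P)):
    Q=A[225:270,195:232].reshape(-1,3); Q=Q[~np.isnan(Q[:,0])]; v=np.linalg.svd(Q-Q.mean(0),full_matrices=False)[2][2]
    print(n,Q.mean(0),np.arccos(abs(v[2])))
s=ctrl.state(); print(s["ft_force"],s["tool_pos"],abs(s["qd"]).max(),s["t"])
E
```

```text
t: 7.38
tool_pos: [0.6074, -0.0725, 0.0381]
ee_rot: [-1.571, -0.008, -0.002]
ft_force: [-6.1, -0.7, 22.2]
gripper_width: 0.001
before [0.5969 0.2619 0.0889] 0.0047756778815083835
after [0.595  0.2559 0.1141] 0.33785934669363055
[-6.7344 -0.1886 22.3041] [ 0.6074 -0.0725  0.0381] 0.0010009874228396668 7.425
```

View pics/top2.png

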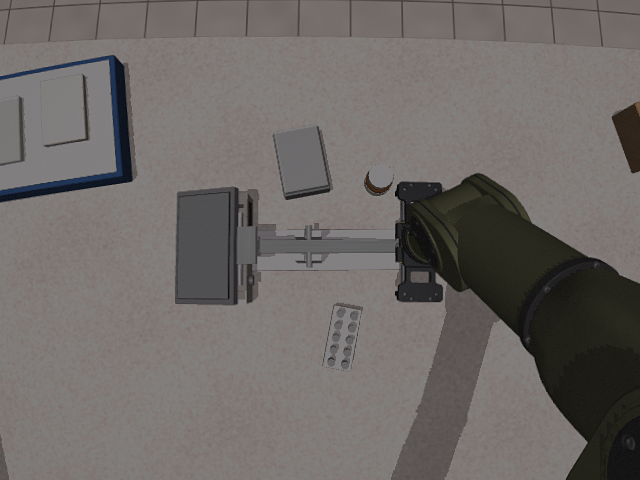

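The bottle (380,180), rack (343,337) and tip box (302,160) are at their starting pixels. The axle is in its cradle at (312,245) and the lid is up. The force rose to 22 N over the last 0.4 mm, so the paddle is firmly on its stop.

```bash
python3 -c "
from cell import ctrl
print(ctrl.job_done()); s=ctrl.state(); print(s['t'],s['tool_pos'],s['ft_force'])"
```

```text
the job is handed in; nothing more can be done
None
the job is handed in; nothing more can be done
```

I pressed the paddle down onto its stop with the closed fingertips in small steps, and handed the job in at about 7.4 s while still holding it down. The hand-in gives no verdict, so what follows is from my last checks before it.

- **Stop:** the fingertips were at a height of 38 mm, under the 45 mm limit. The upward force on the tool rose from 10 to 22 N over the last 0.4 mm, so the paddle is on its stop. The arm was at rest.
- **Lid:** it measured about 0.338 rad open. That clears the 0.315 rad needed, but it is a little under the 0.355 rad expected at the stop, probably from depth noise. An earlier, cruder slope fit, with the paddle almost on its stop, gave −0.107 rad. I discarded it because it probably mixed in points that were not on the lid.
- **Lever and loose items:** in the last top picture the axle sits in its cradle. The bottle, rack and tip box are at the same pixels as at the start. I checked these by eye and did not measure them.

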